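Shut the red and blue food tubs

TASK

Breakfast is over: with the fingertips, push the lids of the red-lidded and the blue-lidded food tubs on the worktop fully shut, in either order. Leave the white-lidded tub open just as it is, because it is still in use. Do not lift, tip or shift any tub, and leave the other things alone.

Things in the scene. Friction and masses are not known exactly. Their poses are not given: they have to be found in the camera images.
- red_tub: clear plastic dry-food tub with a bright red flip lid, 103 x 93 x 198 mm with the lid shut, filled, about 0.85 kg, standing loose on the worktop (do not confuse it with the tubs on the window sill). One of the two tubs to close. Origin: centre of its underside; z up; x points from the lid's opening edge to its hinge (away from the robot, give or take the tub's turn)
- red_tub_hinge (a point): middle of the bright red lid's hinge line, 49 mm toward the tub's +x from its centre and 177 mm above its underside; the hinge line runs along the tub's y
- red_tub_edge (a point): middle of the free (opening) edge of the bright red lid, half-way through its thickness; 101 mm from the hinge; moves with the lid
- red_tub_lid (a joint): angle of the bright red lid in rad: 0 shut flat on the tub, 1.57 upright, at most 1.75 (leaning back past upright). The lid is 104 x 92 mm in plan and stands 1 mm below to 18 mm above the level of the hinge when shut, with a raised panel 4 mm higher in its middle; the stiff hinge needs about 0.05 N m to turn, and holds the lid wherever it is left, so it does not fall shut by itself
- blue_tub: clear plastic dry-food tub with a bright blue flip lid, 95 x 87 x 234 mm with the lid shut, filled, about 0.85 kg, standing loose on the worktop (do not confuse it with the tubs on the window sill). One of the two tubs to close. Origin: centre of its underside; z up; x points from the lid's opening edge to its hinge (away from the robot, give or take the tub's turn)
- blue_tub_hinge (a point): middle of the bright blue lid's hinge line, 45 mm toward the tub's +x from its centre and 212 mm above its underside; the hinge line runs along the tub's y
- blue_tub_edge (a point): middle of the free (opening) edge of the bright blue lid, half-way through its thickness; 93 mm from the hinge; moves with the lid
- blue_tub_lid (a joint): angle of the bright blue lid in rad: 0 shut flat on the tub, 1.57 upright, at most 1.75 (leaning back past upright). The lid is 96 x 88 mm in plan and stands 1 mm below to 18 mm above the level of the hinge when shut, with a raised panel 4 mm higher in its middle; the stiff hinge needs about 0.05 N m to turn, and holds the lid wherever it is left, so it does not fall shut by itself
- cereal_tub: clear plastic dry-food tub with a white flip lid, 110 x 95 x 208 mm with the lid shut, filled, about 0.85 kg, standing loose on the worktop (do not confuse it with the tubs on the window sill). The tub to leave open and untouched. Origin: centre of its underside; z up; x points from the lid's opening edge to its hinge (away from the robot, give or take the tub's turn)
- cereal_tub_hinge (a point): middle of the white lid's hinge line, 52 mm toward the tub's +x from its centre and 187 mm above its underside; the hinge line runs along the tub's y
- cereal_tub_edge (a point): middle of the free (opening) edge of the white lid, half-way through its thickness; 107 mm from the hinge; moves with the lid
- cereal_tub_lid (a joint): angle of the white lid in rad: 0 shut flat on the tub, 1.57 upright, at most 1.75 (leaning back past upright). The lid is 110 x 96 mm in plan and stands 1 mm below to 18 mm above the level of the hinge when shut, with a raised panel 4 mm higher in its middle; the stiff hinge needs about 0.05 N m to turn, and holds the lid wherever it is left, so it does not fall shut by itself
- mug: white mug with dark dots, 82 x 117 x 91 mm, bystander, loose; origin at the centre of its underside
- lemon: lemon, 78 x 55 x 56 mm, bystander, loose; origin under its centre
- pepper_jar: small spice jar with a white cap, 41 x 41 x 105 mm, bystander, loose; origin at the centre of its underside
- soup_tin: red food tin, 75 x 75 x 110 mm, bystander, loose; origin at the centre of its underside
Mind the look-alikes: they are no part of the job. What is shaped like the red_tub but purple is not meant.

How it is judged:
At the end, for the whole second after the job is handed in: the red and the blue lid are shut to within 0.06 rad (about 5 mm at the free edge); both tubs stand upright, at rest, within 40 mm of where they stood; the white-lidded tub, its lid and the bystanders are where they were (20 mm, bystanders 30 mm) (value of joint each of red_tub_lid, blue_tub_lid below 0.06 rad and distance of each of red_tub, blue_tub from where it was at the start of the episode below 0.04 m and angle between each of red_tub, blue_tub's own z axis and vertical below 0.05 rad and linear speed of each of red_tub, blue_tub below 0.02 m/s and distance of each of cereal_tub_edge, cereal_tub from where it was at the start of the episode below 0.02 m and value of joint cereal_tub_lid above 0.9 rad and distance of each of mug, lemon, pepper_jar, soup_tin from where it was at the start of the episode below 0.03 m); the robot touches nothing.
It fails at once if a tub is lifted off the worktop (height (world z) of any of red_tub, blue_tub, cereal_tub above 0.02 m).
It fails at once if a tub is tipped more than about 17 degrees (angle between any of red_tub, blue_tub, cereal_tub's own z axis and vertical above 0.3 rad).
It fails at once if the red or blue tub is shoved more than 50 mm (distance of any of red_tub, blue_tub from where it was at the start of the episode above 0.05 m).
It fails at once if the white-lidded tub or its lid is moved more than 30 mm (distance of any of cereal_tub_edge, cereal_tub from where it was at the start of the episode above 0.03 m).
It fails at once if a bystander is moved or lifted more than 40 mm (distance of any of mug, lemon, pepper_jar, soup_tin from where it was at the start of the episode above 0.04 m).
It also fails if it takes over 51 s, if anything falls off the work surface, if the arm or the gripper's body presses on something with over 40 N, if the wrist force passes 120 N, or if a joint passes its speed limit or range.

ROBOT

A 6-joint arm with a two-finger parallel gripper is mounted at the origin on a cart in front of the work surface, level with it; the furniture and walls round the work are solid. World frame = base frame: x ahead of the robot, y to its left, z up, the work surface at z = 0. Lengths are in m, angles in rad, forces in N, time in s.
With the tool pointing down it reaches from about 0.3 to 0.775 m from the base axis. Payload 14.6 kg.
Tool frame: the origin (TCP) lies between the finger pads; the fingertips stand 14 mm ahead of it and the grasp point (between the pads) lies 5 mm behind it; z points along the fingers, y is the line along which they close (so a half turn about z gives the same grasp; the last joint's range is limited). The gripper opens to 94 mm and grips with 3 to 60 N. Pads are 16 mm wide; open, the fingers measure 119 mm over their backs; the gripper's body (75 mm by 177 mm) begins 78 mm behind the grasp point.
Start: joints at [-1.344, 0.3, 1.521, -0, 1.321, -0.067], TCP at [0.159, -0.526, 0.219] pointing down, gripper open.
Joint ranges: [-3.03, 3.03], [-0.79, 2.21], [0.23, 2.52], [-1.04, 4.18], [0, 3.07], [-2.55, 2.55]. Speed limits (rad/s): [2.22, 2.22, 2.57, 3.14, 3.14, 3.14].

INTERFACE

Orientations are given as [roll, pitch, yaw] about the fixed x, y, z axes, in that order (R = Rz(yaw) Ry(pitch) Rx(roll)).
In Python, from station import ctrl gives the robot as it stands. The module is installed in compiled form; this text tells all that it offers.
- The arm moves only by the tool move_arm, never from a script. Its argument "targets" is a list of rows, each a list of 7 numbers: the opening, from -1 (shut) to 1 (fully open), then the shift along the tool's x, y, z in units of 50 mm (1.0 is 50 mm), then the turn, a rotation vector about the tool's x, y, z in rad. A call has 1 to 12 rows; each row is the pose to reach, as a shift and turn from the pose commanded when the call began, along the tool's axes at that moment; what a row does not reach only later rows make up. A row lasts 1/10 s, in which the tool goes at most 50 mm and 8.59 degrees, less where a joint would pass 70% of its speed; a pose out of reach is approached as far as the arm can. A call with a gripper value outside its range is refused whole. The fingers move at their own pace and stop on an object; "grip_force" is the grip in N (left out, the last holds). Time passes only in rows, so rows that repeat a pose let the fingers close. It gives the time, the measured TCP pose, the force, the opening and the grip force at its end, in the units of the state.
- ctrl.get_obs(): the state, without advancing time (a new reading comes with each control period).
- ctrl.camera(name): name is "scene" or "top"; returns (picture, depth): 420x560x3 uint8, red, green, blue; 420x560 float32, m along the optical axis (not along the pixel's ray), 0 where there is no reading.
- ctrl.camera_params(name): a dict with "intrinsics" (3x3 intrinsics, pixels), "rvec" (rotation vector, rad) and "tvec" (3), from world to camera coordinates, as OpenCV has them. Camera axes: x right, y down, z forward; pixel columns grow to the right and rows downward; lengths in m; the calibration is good to about 2 mm. A picture is of the moment at which its call begins. camera_params takes no time and is no camera call.
- ctrl.hand_in(): hands the job in; it is judged then, once.
Trained networks look in the newest picture that a camera, given by its name, has taken for a name from the list of things; names that differ only in an ending like _2 or _b are one class to them, and where a whole thing is asked for, a point or a joint stands for the part that bears it (a point fixed in the world has none). Each returns a list of dicts, best first, with "score" (0 to 1); they miss things now and then, are a little off and sometimes report something else, mostly with a low value. They report only what shows in the picture. A call takes as long as a camera call. They do not tell look-alikes from the thing itself.
- ctrl.cut_out(camera, target): "region" (420x560 bool, what is visible of it) and "point" ([column, row] in pixels, amid what is visible of it).
- ctrl.tip_of(camera, target): "point" ([column, row] in pixels: a listed point, or the origin of a listed thing).
The state is a dict: "time_s": time; "qpos": joint angles; "joint_vel": joint speeds; "tau": joint torques, N m; "ee_pos": TCP position; "eef_rot": TCP orientation; "force": force on the tool from outside, world axes, zero at the start; "moment": the same for the moment, N m; "grip_width": finger opening in m; "grip_force": force on a finger pad.
Only numpy, scipy, OpenCV 4.12 (cv2) and the standard library are available. Lean on these libraries where they do the work, as an engineer would, in place of code of your own. Each camera call takes 0.05 s, during which the arm holds its last target. There are 200 camera calls.

## Working session

There is one attempt and no reset: what is moved stays moved. The work goes in short steps, Python scripts to look and compute and a tool call to move; the robot and the scene stay as the last step left them, time stands still between calls to the robot, and variables do not carry over. Pictures are saved under pics/ and viewed, at most 10 in all, crops included, and the job is handed in when it is done.

Besides the shell and the picture viewer there is one more tool, called after "Request:" in YAML: its name, and indented under it one key for each argument. move_arm: Moves the arm, as the interface text tells. Its arguments: {"type":"object","properties":{"targets":{"type":"array"},"grip_force":{"type":"number"}},"required":["targets"]}

```bash
mkdir -p pics; cat > h.py <<'E'
import numpy as np, cv2
from station import ctrl
def cam(n):
    p=ctrl.camera_params(n); R=cv2.Rodrigues(np.array(p["rvec"],float))[0]
    return np.array(p["intrinsics"],float),R,np.array(p["tvec"],float).ravel()
def back(n,uv,d):
    K,R,t=cam(n); uv=np.atleast_2d(uv).astype(float); d=np.atleast_1d(d)
    c=np.c_[(uv[:,0]-K[0,2])/K[0,0]*d,(uv[:,1]-K[1,2])/K[1,1]*d,d]
    return (c-t)@R
def proj(n,P):
    K,R,t=cam(n); c=np.atleast_2d(P)@R.T+t
    return (c@K.T)[:,:2]/c[:,2:]
def cloud(n,depth):
    v,u=np.mgrid[:420,:560]
    return back(n,np.c_[u.ravel(),v.ravel()],depth.ravel()).reshape(420,560,3)
E
python3 - <<'E'
from h import *
for n in("scene","top"):
    im,d=ctrl.camera(n); np.savez(f"{n}0.npz",im=im,d=d)
    cv2.imwrite(f"pics/{n}0.png",im[:,:,::-1])
    P=cloud(n,d)
    K,R,t=cam(n); print(n,"campos",(-R.T@t).round(3))
    for o in("red_tub","blue_tub","cereal_tub","mug","lemon","pepper_jar","soup_tin"):
        for r in ctrl.cut_out(n,o)[:3]:
            m=r["region"]&(d>0); q=P[m]
            print(o,round(r["score"],2),np.round(r["point"]),m.sum(),np.percentile(q,[3,50,97],axis=0).round(3).tolist() if m.sum() else "")
    for o in("red_tub_hinge","red_tub_edge","blue_tub_hinge","blue_tub_edge","cereal_tub_hinge","cereal_tub_edge"):
        for r in ctrl.tip_of(n,o)[:3]:
            u,v=np.round(r["point"]).astype(int)
            print(o,round(r["score"],2),(u,v),P[min(v,419),min(u,559)].round(3))
print(ctrl.get_obs())
E
```

```text
scene campos [ 0.719 -0.549  1.054]
red_tub 0.86 [248. 134.] 2083 [[0.253, 0.151, 0.013], [0.307, 0.172, 0.165], [0.344, 0.248, 0.2]]
red_tub 0.84 [277. 275.] 2655 [[0.506, -0.232, 0.035], [0.568, -0.194, 0.154], [0.623, -0.133, 0.278]]
blue_tub 0.84 [301. 151.] 2401 [[0.422, 0.129, 0.036], [0.474, 0.152, 0.168], [0.54, 0.23, 0.302]]
blue_tub 0.72 [303. 195.] 711 [[0.548, -0.057, 0.206], [0.563, -0.03, 0.273], [0.571, 0.026, 0.296]]
cereal_tub 0.93 [285. 212.] 3118 [[0.446, -0.055, 0.016], [0.51, -0.033, 0.164], [0.569, 0.041, 0.294]]
cereal_tub 0.62 [327. 136.] 553 [[0.508, 0.127, 0.222], [0.529, 0.149, 0.282], [0.544, 0.203, 0.304]]
mug 0.93 [370. 187.] 1023 [[0.641, 0.161, 0.009], [0.676, 0.213, 0.058], [0.714, 0.264, 0.091]]
mug 0.55 [349. 291.] 396 [[0.693, -0.111, 0.032], [0.721, -0.094, 0.048], [0.75, -0.072, 0.057]]
mug 0.17 [284. 207.] 3062 [[0.447, -0.055, 0.017], [0.511, -0.034, 0.164], [0.569, 0.04, 0.294]]
lemon 0.71 [351. 290.] 486 [[0.688, -0.111, 0.003], [0.719, -0.094, 0.046], [0.752, -0.068, 0.056]]
pepper_jar 0.67 [358. 239.] 462 [[0.679, 0.015, 0.005], [0.698, 0.0
[... 2175 characters left out ...]
64(145)) [0.537 0.17  0.3  ]
{'time_s': 1.4, 'qpos': array([-1.34362073e+00,  2.99878530e-01,  1.52099772e+00,  1.93208210e-06,
        1.32073781e+00, -6.65950460e-02]), 'joint_vel': array([-0.00018683, -0.00030826,  0.00098126,  0.00135448,  0.00025562,
        0.00036529]), 'tau': array([ 1.73625012e-03, -5.31657672e+01, -3.52913368e+01,  7.08967145e-02,
        2.12327158e-02, -1.88610352e-05]), 'ee_pos': array([ 0.15925597, -0.52641934,  0.21945833]), 'eef_rot': array([-3.14157142e+00, -3.29256695e-06,  2.93770169e-01]), 'force': array([-0.62430339,  0.36701683,  0.55270389]), 'moment': array([ 0.04774842, -0.00103581, -0.02792602]), 'grip_force': 0.0, 'grip_width': 0.09382816245126041}
```

View pics/scene0.png

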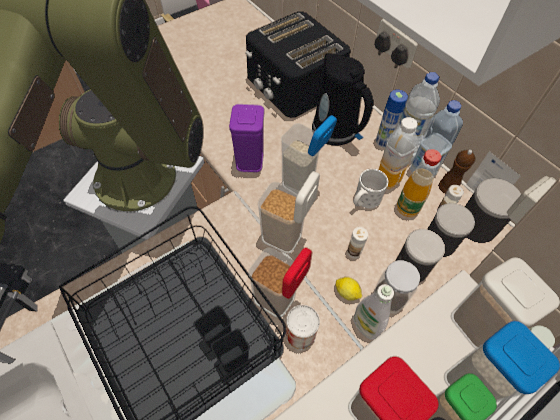

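View pics/top0.png

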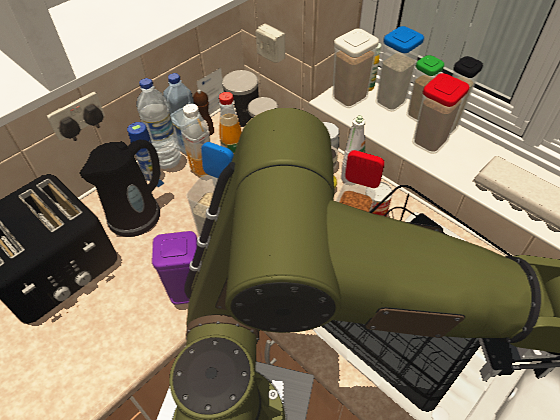

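The scene view shows three open tubs: red lid (297,272), white lid (308,190) and blue lid (322,135). The look-alikes are the shut purple tub (248,137) and the sill tubs with red (398,390) and blue (522,355) lids. The worktop red and blue ones fit, being open and standing at z=0. Next I measure the lid planes and confirm them with one crop.

```bash
python3 - <<'E'
from h import *
box={"red":((0.45,0.7),(-0.3,-0.08)),"blue":((0.42,0.62),(0.1,0.27)),"white":((0.42,0.62),(-0.09,0.07))}
for c,(bx,by) in box.items():
    A=[]
    for n in("scene","top"):
        z=np.load(n+"0.npz"); im=z["im"].astype(int); P=cloud(n,z["d"])
        r,g,b=im[...,0],im[...,1],im[...,2]
        m={"red":(r>110)&(g<50)&(b<60),"blue":(b>110)&(r<60),"white":(r>150)&(abs(r-b)<25)}[c]
        m&=(z["d"]>0)&(P[...,0]>bx[0])&(P[...,0]<bx[1])&(P[...,1]>by[0])&(P[...,1]<by[1])&(P[...,2]>0.17)&(P[...,2]<0.33)
        m=cv2.erode(m.astype(np.uint8),np.ones((2,2)))>0
        q=P[m]; print(c,n,len(q))
        if len(q)<40: continue
        ctr=np.median(q,0); w,s,V=np.linalg.svd(q-q.mean(0),full_matrices=False)
        print(" lo/hi",np.percentile(q,[1,99],axis=0).round(3).tolist(),"axes",V.round(3).tolist(),"s",(s/np.sqrt(len(q))).round(4))
        A.append(q)
    # bodies
    z=np.load("scene0.npz");P=cloud("scene",z["d"]).reshape(-1,3)
    k=(P[:,0]>bx[0])&(P[:,0]<bx[1])&(P[:,1]>by[0])&(P[:,1]<by[1])&(P[:,2]>0.03)&(P[:,2]<0.16)
    q=P[k,:2].astype(np.float32); rc=cv2.minAreaRect(q); print(" body",rc, np.percentile(q,[2,98],axis=0).round(3).tolist())
    np.save(c+".npy",np.vstack(A))
im=np.load("scene0.npz")["im"][80:360,190:420]; im=cv2.resize(im,None,fx=2.1,fy=2.1,interpolation=cv2.INTER_CUBIC)
cv2.imwrite("pics/crop.png",im[:,:,::-1])
# obstacles overhead
P=cloud("scene",np.load("scene0.npz")["d"]);
for uv in((540,50),(450,60),(345,90),(420,150)): print(uv,P[uv[1],uv[0]].round(3))
E
```

```text
red scene 535
 lo/hi [[0.599, -0.234, 0.2], [0.623, -0.154, 0.28]] axes [[0.114, 0.847, 0.519], [-0.241, -0.483, 0.842], [-0.964, 0.221, -0.149]] s [0.0271 0.0162 0.0044]
red top 821
 lo/hi [[0.591, -0.23, 0.193], [0.611, -0.15, 0.281]] axes [[-0.06, -0.148, -0.987], [0.139, 0.978, -0.155], [-0.988, 0.146, 0.039]] s [0.026  0.0235 0.0029]
 body ((0.5751569867134094, -0.1899850070476532), (0.24955150485038757, 0.21964387595653534), 0.04053907468914986) [[0.47, -0.295], [0.687, -0.133]]
blue scene 180
 lo/hi [[0.518, 0.126, 0.275], [0.545, 0.198, 0.305]] axes [[-0.244, -0.965, -0.099], [0.451, -0.023, -0.892], [-0.859, 0.263, -0.44]] s [0.022  0.006  0.0038]
blue top 571
 lo/hi [[0.507, 0.129, 0.236], [0.534, 0.206, 0.305]] axes [[-0.051, -0.824, 0.565], [0.292, 0.528, 0.797], [-0.955, 0.206, 0.214]] s [0.0237 0.0169 0.0031]
 body ((0.4657316505908966, 0.1841830313205719), (0.08567670732736588, 0.09178969264030457), 76.11865997314453) [[0.425, 0.139], [0.513, 0.228]]
white scene 246
 lo/hi [[0.55, -0.056, 0.268], [0.571, 0.024, 0.297]] axes [[0.089, 0.994, 0.059], [-0.529, -0.003, 0.849], [0.844, -0.107, 0.525]] s [0.0241 0.0072 0.0038]
white top 0
 body ((0.49574223160743713, -0.0052409060299396515), (0.09237053990364075, 0.10470589250326157), 86.35049438476562) [[0.446, -0.051], [0.547, 0.039]]
(540, 50) [0.917 0.408 0.469]
(450, 60) [0.743 0.173 0.552]
(345, 90) [0.512 0.399 0.215]
(420, 150) [0.769 0.374 0.105]
```

View pics/crop.png

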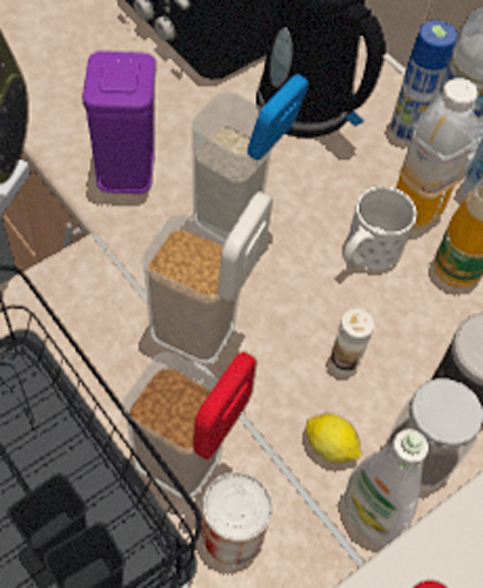

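The crop confirms it: the worktop red lid (crop 225,405) and blue lid (277,115) are up on clear tubs, with the white lid (245,245) between them. Now a route check.

```bash
cat >> h.py <<'E'
def rel(target,turn_yaw=None):
    "shift in tool axes, units of 50 mm, from the measured pose to a TCP target"
    o=ctrl.get_obs(); from scipy.spatial.transform import Rotation as Ro
    R=Ro.from_euler("xyz",o["eef_rot"]).as_matrix()
    return (R.T@(np.array(target)-o["ee_pos"])/0.05).round(2), (None if turn_yaw is None else round(-(turn_yaw-o["eef_rot"][2]),3))
E
python3 - <<'E'
from h import *
P=np.vstack([cloud(n,np.load(n+"0.npz")["d"]).reshape(-1,3)[np.load(n+"0.npz")["d"].ravel()>0] for n in("scene",)])
print("max z on grid, rows x 0.2..0.9, cols y -0.55..0.45")
ys=np.arange(-.6,.45,.1)
print("      ",ys.round(2))
for x in np.arange(.2,.9,.1):
    print(round(x,1),[ (lambda q: round(float(np.percentile(q,99)),2) if len(q)>5 else None)(P[(abs(P[:,0]-x)<.05)&(abs(P[:,1]-y)<.05),2]) for y in ys])
# lid fits: inner face (top cam) and yaw from horizontal long axis of top-edge points
for c in("red","blue","white"):
    q=np.load(c+".npy"); t=q[q[:,2]>q[:,2].max()-.012]
    rc=cv2.minAreaRect(t[:,:2].astype(np.float32)); print(c,"top edge",rc, "zmax",q[:,2].max().round(3))
print(rel([.40,-.40,.40],.0)); print(rel([.67,-.205,.36],-.14))
E
```

```text
max z on grid, rows x 0.2..0.9, cols y -0.55..0.45
       [-0.6 -0.5 -0.4 -0.3 -0.2 -0.1 -0.   0.1  0.2  0.3  0.4]
0.2 [0.25, 0.35, 0.54, 0.61, 0.66, 0.69, 0.65, 0.42, 0.2, 0.0, 0.06]
0.3 [0.01, 0.16, 0.06, 0.08, 0.17, 0.68, 0.64, 0.19, 0.2, 0.2, 0.18]
0.4 [0.16, 0.16, 0.1, 0.14, 0.17, 0.17, 0.18, 0.21, 0.21, 0.0, 0.25]
0.5 [None, 0.17, 0.16, 0.14, 0.17, 0.28, 0.29, 0.3, 0.3, 0.55, 0.26]
0.6 [None, 0.01, 0.17, 0.17, 0.28, 0.29, 0.3, 0.0, 0.56, 0.56, 0.24]
0.7 [None, 0.14, 0.14, 0.14, 0.11, 0.06, 0.11, 0.1, 0.56, 0.56, 0.56]
0.8 [None, None, 0.34, 0.34, 0.23, 0.24, 0.15, 0.7, 0.68, 0.56, 0.56]
red top edge ((0.6063528060913086, -0.1902824193239212), (0.08134645223617554, 0.023307953029870987), 81.50294494628906) zmax 0.282
blue top edge ((0.527640163898468, 0.16466806828975677), (0.07789943367242813, 0.02354869432747364), 77.76329803466797) zmax 0.306
white top edge ((0.5593143701553345, -0.014084994792938232), (0.08061718940734863, 0.01581544615328312), 84.94812774658203) zmax 0.298
(array([ 5.34, -1.03, -3.61]), np.float64(0.294))
(array([11.64, -3.2 , -2.81]), np.float64(0.434))
```

Request:
move_arm:
  targets:
    - [-1,0,0,-1,0,0,0]
    - [-1,0,0,-2,0,0,0]
    - [-1,0,0,-3,0,0,0]
    - [-1,1,-0.2,-3.6,0,0,0.05]
    - [-1,2,-0.4,-3.6,0,0,0.1]
    - [-1,3,-0.6,-3.6,0,0,0.2]
    - [-1,4,-0.8,-3.6,0,0,0.3]
    - [-1,5,-1,-3.6,0,0,0.4]
    - [-1,5.8,-1.3,-3.6,0,0,0.44]
    - [-1,6.6,-1.6,-3.6,0,0,0.44]
    - [-1,7.4,-1.9,-3.6,0,0,0.44]
    - [-1,7.4,-1.9,-3.6,0,0,0.44]

```text
time_s: 2.6
ee_pos: [0.489, -0.3252, 0.3988]
eef_rot: [-3.141, 0.0, -0.141]
force: [-0.3, -0.2, -0.8]
grip_width: 0.0017
grip_force: 0.0
```

```bash
python3 - <<'E'
from h import *
o=ctrl.get_obs();print(o["time_s"],o["ee_pos"].round(3),o["eef_rot"].round(3),o["qpos"].round(2),o["grip_width"])
im,d=ctrl.camera("scene");np.savez("scene1.npz",im=im,d=d)
im,d=ctrl.camera("top");np.savez("top1.npz",im=im,d=d);cv2.imwrite("pics/top1.png",im[:,:,::-1])
P=cloud("scene",np.load("scene1.npz")["d"]).reshape(-1,3)
k=(P[:,2]>.45)&(P[:,0]>.45)&(P[:,1]>.05)
q=P[k]; print(len(q))
for y in np.arange(.1,.6,.05):
    s=q[abs(q[:,1]-y)<.025]
    if len(s): print(round(y,2),s[:,0].min().round(3),np.percentile(s[:,2],[1,99]).round(3))
print(rel([.67,-.205,.36]))
E
```

```text
2.6 [ 0.489 -0.325  0.399] [-3.141  0.    -0.141] [-0.65  0.33  1.07  0.    1.74  1.06] 0.001684312681730383
10662
0.15 0.734 [0.545 0.696]
0.2 0.65 [0.545 0.677]
0.25 0.563 [0.545 0.656]
0.3 0.528 [0.545 0.607]
0.35 0.657 [0.548 0.563]
0.4 0.76 [0.45  0.562]
(array([ 3.28, -2.96,  0.78]), None)
```

View pics/top1.png

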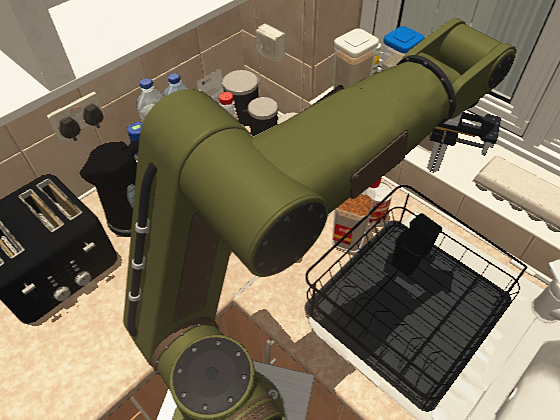

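```bash
python3 - <<'E'
from h import *
print(rel([.655,-.199,.36]),rel([.655,-.199,.271]))
E
```

```text
(array([ 2.97, -3.04,  0.78]), None) (array([ 2.97, -3.04,  2.56]), None)
```

Request:
move_arm:
  targets:
    - [-1,0.8,-0.6,0,0,0,0]
    - [-1,1.6,-1.2,0,0,0,0]
    - [-1,2.4,-1.8,0,0,0,0]
    - [-1,3,-2.4,0,0,0,0]
    - [-1,3,-3.04,0.4,0,0,0]
    - [-1,3,-3.04,0.8,0,0,0]
    - [-1,3,-3.04,1.4,0,0,0]
    - [-1,3,-3.04,2,0,0,0]
    - [-1,3,-3.04,2.56,0,0,0]
    - [-1,3,-3.04,2.56,0,0,0]

```text
time_s: 3.7
ee_pos: [0.6548, -0.2009, 0.2676]
eef_rot: [-3.14, 0.006, -0.148]
force: [-0.4, 0.1, -0.3]
grip_width: 0.0
grip_force: 0.0
```

```bash
python3 - <<'E'
from h import *
o=ctrl.get_obs();print(o["ee_pos"].round(4),o["eef_rot"].round(3),o["qpos"].round(2))
im,d=ctrl.camera("scene");cv2.imwrite("pics/s2.png",cv2.resize(im[100:380,180:440],None,fx=2.1,fy=2.1)[:,:,::-1])
h=np.array([.598,-.190]);x=np.array([np.cos(-.148),np.sin(-.148)]);dxy=o["ee_pos"][:2]-h;print("u",dxy@x,"v",dxy@[-x[1],x[0]])
u0=dxy@x
for a in range(90,-1,-15):
    r=np.radians(a);c=-.08*np.cos(r)+.02*np.sin(r)+.008; z=.177+.08*np.sin(r)+.02*np.cos(r)+.014
    print(a,round((c-u0)/.05,2),round((o["ee_pos"][2]-z)/.05,2))
E
```

```text
[ 0.6548 -0.2009  0.2676] [-3.14   0.006 -0.148] [-0.35  0.6   0.99 -0.    1.56  1.37]
u 0.057807548135956156 v -0.002443946443377835
90 -0.6 -0.07
75 -1.02 -0.12
60 -1.45 -0.05
45 -1.84 0.12
30 -2.18 0.39
15 -2.44 0.73
0 -2.6 1.13
```

View pics/s2.png

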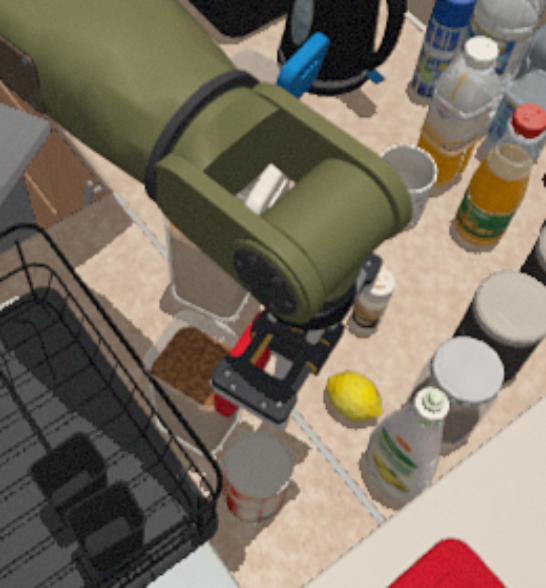

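The gripper hangs behind the red lid (crop 245,345) and is clear of the tin (257,470) and the lemon (352,395). Now I sweep the lid over gently.

Request:
move_arm:
  targets:
    - [-1,-0.3,0,-0.05,0,0,0]
    - [-1,-0.5,0,-0.07,0,0,0]
    - [-1,-0.7,0,-0.1,0,0,0]
    - [-1,-0.9,0,-0.12,0,0,0]
    - [-1,-1.1,0,-0.11,0,0,0]
    - [-1,-1.3,0,-0.08,0,0,0]
    - [-1,-1.5,0,-0.03,0,0,0]
    - [-1,-1.67,0,0.04,0,0,0]
    - [-1,-1.84,0,0.12,0,0,0]
    - [-1,-2.0,0,0.24,0,0,0]
    - [-1,-2.1,0,0.32,0,0,0]
    - [-1,-2.2,0,0.4,0,0,0]

```text
time_s: 4.95
ee_pos: [0.5476, -0.1844, 0.2528]
eef_rot: [3.141, -0.002, -0.147]
force: [0.6, -0.0, -0.3]
grip_width: 0.0006
grip_force: 0.2
```

```bash
python3 - <<'E'
from h import *
o=ctrl.get_obs();print(o["ee_pos"].round(4),o["force"].round(1))
h=np.array([.598,-.190]);x=np.array([np.cos(-.148),np.sin(-.148)]);dxy=o["ee_pos"][:2]-h;print("u",dxy@x,"v",dxy@[-x[1],x[0]])
E
```

```text
[ 0.5476 -0.1844  0.2528] [ 0.6 -0.  -0.3]
u -0.05064231302719837 v -0.0018444369767244718
```

Request:
move_arm:
  targets:
    - [-1,-0.1,0,0.12,0,0,0]
    - [-1,-0.2,0,0.24,0,0,0]
    - [-1,-0.28,0,0.38,0,0,0]
    - [-1,-0.34,0,0.5,0,0,0]
    - [-1,-0.38,0,0.6,0,0,0]
    - [-1,-0.4,0,0.68,0,0,0]
    - [-1,-0.4,0,0.74,0,0,0]
    - [-1,-0.4,0,0.74,0,0,0]

```text
time_s: 5.75
ee_pos: [0.5278, -0.1808, 0.214]
eef_rot: [-3.141, 0.0, -0.146]
force: [0.5, 0.3, 0.7]
grip_width: 0.0003
grip_force: 0.0
```

Request:
move_arm:
  targets:
    - [-1,0,0,0.03,0,0,0]
    - [-1,0,0,0.06,0,0,0]
    - [-1,0,0,0.09,0,0,0]
    - [-1,0,0,0.12,0,0,0]
    - [-1,0,0,0.12,0,0,0]

```text
time_s: 6.25
ee_pos: [0.5287, -0.1813, 0.2121]
eef_rot: [3.14, -0.005, -0.146]
force: [-7.4, 3.0, 26.6]
grip_width: 0.0006
grip_force: 13.5
```

Request:
move_arm:
  targets:
    - [-1,0,0,-0.3,0,0,0]
    - [-1,0,0,-1,0,0,0]
    - [-1,0,0,-2,0,0,0]
    - [-1,0,0,-3,0,0,0]
    - [-1,0,0,-4,0,0,0]
    - [-1,0,0,-4,0,0,0]

```text
time_s: 6.85
ee_pos: [0.5284, -0.1811, 0.4156]
eef_rot: [3.139, -0.011, -0.146]
force: [-0.9, -0.5, -0.1]
grip_width: 0.0003
grip_force: 0.0
```

```bash
python3 - <<'E'
from h import *
o=ctrl.get_obs();e=o["ee_pos"];print(e.round(4),o["eef_rot"].round(3),o["qpos"].round(2))
im,d=ctrl.camera("scene");cv2.imwrite("pics/s3.png",im[:,:,::-1]);P=cloud("scene",d)
q=P.reshape(-1,3)[d.ravel()>0]
az=np.arctan2(e[1],e[0]);r=np.c_[np.cos(az)*q[:,0]+np.sin(az)*q[:,1]-np.hypot(*e[:2]),-np.sin(az)*q[:,0]+np.cos(az)*q[:,1],q[:,2]-e[2]]
k=(abs(r[:,1])<.15)&(r[:,2]>-.01)&(abs(r[:,0])<.25);r=r[k]
for z in np.arange(0,.45,.03):
    s=r[abs(r[:,2]-z)<.015]
    if len(s): print("dz",round(z,2),"radial",np.percentile(s[:,0],[1,99]).round(3),"lat",np.percentile(s[:,1],[1,99]).round(3),len(s))
R=(im[...,0]>110)&(im[...,1]<50)&(im[...,2]<60)&(P[...,0]>.45)&(P[...,0]<.7)&(P[...,1]>-.3)&(P[...,1]<-.1)&(P[...,2]>.15)
print("red",R.sum(),np.percentile(P[R],[2,50,98],axis=0).round(3).tolist())
E
```

```text
[ 0.5284 -0.1811  0.4156] [ 3.139 -0.011 -0.146] [-0.4   0.25  1.13  0.    1.74  1.32]
dz 0.0 radial [-0.006  0.012] lat [-0.013  0.012] 104
dz 0.03 radial [-0.005  0.012] lat [-0.014  0.012] 111
dz 0.06 radial [-0.005  0.011] lat [-0.014 -0.002] 24
dz 0.09 radial [-0.016  0.047] lat [-0.084  0.082] 672
dz 0.12 radial [-0.021  0.047] lat [-0.091  0.088] 2451
dz 0.15 radial [-0.016  0.033] lat [-0.02   0.032] 177
dz 0.18 radial [-0.013  0.036] lat [-0.037  0.043] 716
dz 0.21 radial [-0.245  0.032] lat [-0.054  0.022] 1335
dz 0.24 radial [-0.243  0.038] lat [-0.061  0.046] 2772
dz 0.27 radial [-0.245  0.037] lat [-0.061  0.057] 9109
dz 0.3 radial [-0.19   0.024] lat [-0.057  0.053] 3947
red 1716 [[0.507, -0.227, 0.186], [0.556, -0.186, 0.196], [0.602, -0.138, 0.201]]
```

View pics/s3.png

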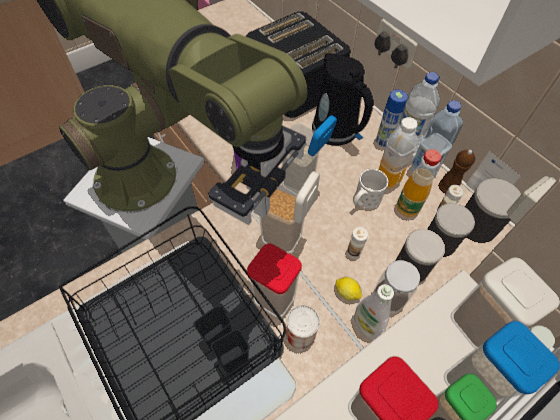

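Red is shut flat: lid at (272,270), surface about z 0.197, as expected. Next, the blue lid.

```bash
python3 - <<'E'
from h import *
print(rel([.56,.06,.38],-.22),rel([.576,.141,.37]),rel([.576,.141,.301]))
E
```

```text
(array([-0.08, -4.86,  0.63]), np.float64(0.074)) (array([ 0.  , -6.51,  0.82]), None) (array([-0.01, -6.51,  2.2 ]), None)
```

Request:
move_arm:
  targets:
    - [-1,0,-0.8,0.1,0,0,0.02]
    - [-1,0,-1.6,0.2,0,0,0.04]
    - [-1,0,-2.4,0.3,0,0,0.07]
    - [-1,0,-3.2,0.4,0,0,0.07]
    - [-1,0,-4,0.5,0,0,0.07]
    - [-1,0,-4.8,0.6,0,0,0.07]
    - [-1,0.2,-5.5,0.7,0,0,0.07]
    - [-1,0.2,-6,0.8,0,0,0.07]
    - [-1,0.1,-6.5,0.8,0,0,0.07]
    - [-1,0,-6.5,0.9,0,0,0.07]

```text
time_s: 7.9
ee_pos: [0.575, 0.143, 0.3618]
eef_rot: [3.141, 0.002, -0.214]
force: [0.3, -0.7, -0.9]
grip_width: 0.0004
grip_force: 0.0
```

```bash
python3 - <<'E'
from h import *
o=ctrl.get_obs();e=o["ee_pos"];print(e.round(4),o["eef_rot"].round(3),o["force"].round(1))
im,d=ctrl.camera("scene");t,dt=ctrl.camera("top")
cv2.imwrite("pics/s4.png",np.hstack([im[40:340,170:520],t[60:360,60:460]])[:,:,::-1])
P=cloud("scene",d)
m=(im[...,2]>110)&(im[...,0]<60)&(P[...,0]>.4)&(P[...,0]<.65)&(P[...,1]>.08)&(P[...,1]<.28)&(P[...,2]>.2)
print(m.sum(),np.percentile(P[m],[2,98],axis=0).round(3).tolist() if m.sum()>10 else "")
print(rel([.576,.141,.301],-.22))
E
```

```text
[0.575  0.143  0.3618] [ 3.141e+00  2.000e-03 -2.140e-01] [ 0.3 -0.7 -0.9]
236 [[0.516, 0.127, 0.278], [0.544, 0.201, 0.304]]
(array([ 0.03, -0.01,  1.22]), np.float64(0.005))
```

View pics/s4.png

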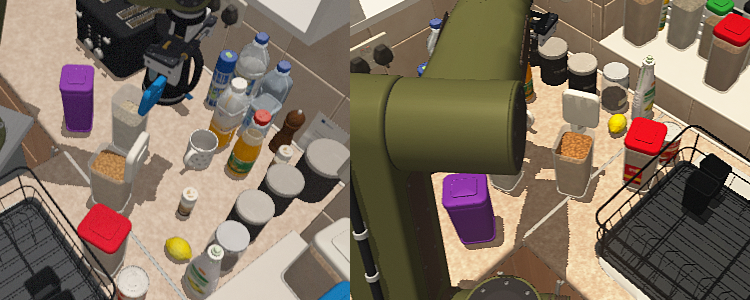

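Both views show red shut and white still up, with the tool high behind the blue lid (scene crop 150,95). I back off 10 mm, descend and sweep.

Request:
move_arm:
  targets:
    - [-1,0.2,0,0.2,0,0,0]
    - [-1,0.23,0,0.6,0,0,0]
    - [-1,0.23,0,1,0,0,0]
    - [-1,0.23,0,1.22,0,0,0]
    - [-1,0.23,0,1.22,0,0,0]

```text
time_s: 8.5
ee_pos: [0.5864, 0.1373, 0.3006]
eef_rot: [3.14, 0.003, -0.217]
force: [-0.1, 0.2, -0.3]
grip_width: -0.0
grip_force: 0.0
```

Request:
move_arm:
  targets:
    - [-1,-0.3,0,0,0,0,0]
    - [-1,-0.6,0,0,0,0,0]
    - [-1,-0.8,0,-0.01,0,0,0]
    - [-1,-1,0,-0.02,0,0,0]
    - [-1,-1.2,0,-0.04,0,0,0]
    - [-1,-1.4,0,-0.04,0,0,0]
    - [-1,-1.6,0,-0.02,0,0,0]
    - [-1,-1.8,0,0.03,0,0,0]
    - [-1,-1.96,0,0.09,0,0,0]
    - [-1,-2.11,0,0.16,0,0,0]
    - [-1,-2.28,0,0.29,0,0,0]
    - [-1,-2.43,0,0.4,0,0,0]

```text
time_s: 9.7
ee_pos: [0.467, 0.1645, 0.282]
eef_rot: [-3.142, 0.0, -0.216]
force: [-0.9, 1.1, 2.2]
grip_width: 0.0002
grip_force: 1.1
```

```bash
python3 - <<'E'
from h import *
o=ctrl.get_obs();e=o["ee_pos"];d=e[:2]-[.515,.170];print(e.round(4),o["force"].round(1),"u",d@[.976,-.218],"tip z",e[2]-.014)
print(rel([.515-.067*.976-.003,.170+.067*.218-.015,.246]))
E
```

```text
[0.467  0.1645 0.282 ] [-0.9  1.1  2.2] u -0.0456637130299678 tip z 0.267988647013572
(array([-0.42, -0.01,  0.72]), None)
```

Request:
move_arm:
  targets:
    - [-1,-0.12,0,0.12,0,0,0]
    - [-1,-0.2,0,0.24,0,0,0]
    - [-1,-0.28,0,0.36,0,0,0]
    - [-1,-0.34,0,0.47,0,0,0]
    - [-1,-0.38,0,0.57,0,0,0]
    - [-1,-0.4,0,0.66,0,0,0]
    - [-1,-0.4,0,0.72,0,0,0]
    - [-1,-0.4,0,0.76,0,0,0]
    - [-1,-0.4,0,0.79,0,0,0]
    - [-1,-0.4,0,0.79,0,0,0]

```text
time_s: 10.7
ee_pos: [0.4495, 0.1687, 0.247]
eef_rot: [-3.139, -0.006, -0.216]
force: [-9.0, -4.0, 36.3]
grip_width: 0.0006
grip_force: 18.1
```

Request:
move_arm:
  targets:
    - [-1,0,0,-0.3,0,0,0]
    - [-1,0,0,-1,0,0,0]
    - [-1,0,0,-2,0,0,0]
    - [-1,0,0,-3,0,0,0]
    - [-1,0,0.8,-3.6,0,0,0]
    - [-1,-0.5,1.6,-3.6,0,0,0]
    - [-1,-0.5,2.6,-3.6,0,0,0]
    - [-1,-0.5,3.6,-3.6,0,0,0]
    - [-1,-0.5,4.6,-3.6,0,0,0]
    - [-1,-0.5,5.6,-3.6,0,0,0]
    - [-1,-0.5,6.4,-3.6,0,0,0]
    - [-1,-0.5,6.4,-3.6,0,0,0]

```text
time_s: 11.9
ee_pos: [0.3541, -0.1422, 0.4226]
eef_rot: [3.141, 0.001, -0.222]
force: [0.5, 0.0, 0.1]
grip_width: 0.0003
grip_force: 0.0
```

```bash
python3 - <<'E'
from h import *
o=ctrl.get_obs();print(o["time_s"],o["ee_pos"].round(3),o["force"].round(1))
im,d=ctrl.camera("scene");cv2.imwrite("pics/s5.png",im[:,:,::-1]);P=cloud("scene",d);I=im.astype(int)
B=(I[...,2]>100)&(I[...,0]<60);R=(I[...,0]>110)&(I[...,1]<50)&(I[...,2]<60)
for n,m,bx,by in(("blue",B,(.38,.62),(.1,.28)),("red",R,(.45,.7),(-.3,-.1))):
    k=m&(P[...,0]>bx[0])&(P[...,0]<bx[1])&(P[...,1]>by[0])&(P[...,1]<by[1])&(P[...,2]>.18)
    k=cv2.erode(k.astype(np.uint8),np.ones((3,3)))>0
    q=P[k];q=q[q[:,2]>np.median(q[:,2])-.01]
    c=np.linalg.lstsq(np.c_[q[:,:2],np.ones(len(q))],q[:,2],rcond=None)[0]
    print(n,len(q),"z med",np.median(q[:,2]).round(4),"slope",c[:2].round(3),np.percentile(q,[2,98],axis=0).round(3).tolist())
E
```

```text
11.9 [ 0.354 -0.142  0.423] [0.5 0.  0.1]
blue 736 z med 0.2309 slope [-0.006  0.041] [[0.426, 0.136, 0.225], [0.511, 0.216, 0.236]]
red 1428 z med 0.1959 slope [-0.003  0.013] [[0.509, -0.225, 0.192], [0.6, -0.141, 0.201]]
```

View pics/s5.png

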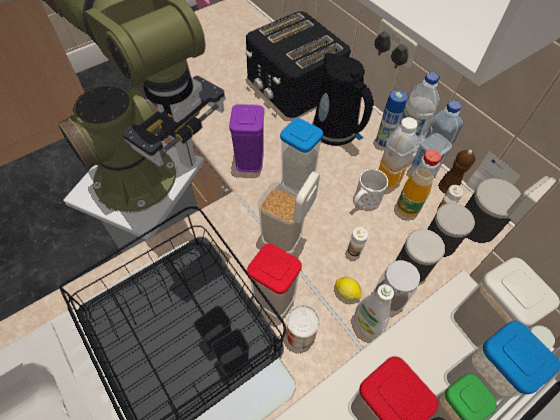

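The blue lid (301,135) and red lid (274,267) are both flat, with slope along x near 0. The white lid (308,190) is still up, the bystanders have not moved, and the arm is clear.

```bash
python3 -c "
from station import ctrl
print(ctrl.hand_in())"
```

```text
the job is handed in; nothing more can be done
None
```

I pushed the red and blue lids fully shut, left the white-lidded tub open, saw no sign in the last picture that anything else had moved, and handed the job in at about 12 s; no verdict was shown.

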